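Switch off the outlet left on: feel for the latched key on a socket strip

TASK

One of the four outlets on the socket strip has been left switched on: its key is latched down. Tap all four keys lightly with a fingertip, one after the other from the robot's left to its right, to feel which one is down; then press that key right down and let it go, so that it springs up and all four keys are up. Do not switch any other outlet on, pick nothing up, and leave the bottles, the opener and the mug where they are.

Things in the scene. Friction and masses are not known exactly. Their poses are not given: they have to be found in the camera images.
- strip: white four-way socket strip screwed to the table, 96 x 276 mm (308 over the ears), top face 44 mm above the table. Origin: centre of its underside; x from the key side to the outlet side, y along it to the robot's left, z up. Keys at x -29, y +84, +28, -28, -84 mm; outlets at x +20 mm. On the outlets at y +28 and -84 a fixed charger cube and night light, up to 38 mm wide, stand 29 mm above the top face.
- switch_a: one of four identical push-push switches fixed in the strip; which place in the row it has varies. Origin on the table top below the centre of its key, axes as the strip's. The grey key is 20 mm (x) by 28 mm (y); up, its flat top is 12 mm above the strip's top face (56 mm above the table). It moves straight down on a spring: about 1.5 N at first, 0.6 N more per mm, stop at 9 mm (7.5 N).
- key_a (a joint): depth in m of switch_a's key: 0 up (off), about 0.0045 latched (on), 0.009 at its stop. Pressed right to its stop (8.5 mm or deeper) and let go, an up key stays latched and a latched one springs fully up. Pushed less than 7.5 mm deep (about 6 N), either goes back as it was. A latched key gives under 1 mm to a 4 N push, an up key about 4 mm.
- switch_b: one of four identical push-push switches fixed in the strip; which place in the row it has varies. Origin on the table top below the centre of its key, axes as the strip's. The grey key is 20 mm (x) by 28 mm (y); up, its flat top is 12 mm above the strip's top face (56 mm above the table). It moves straight down on a spring: about 1.5 N at first, 0.6 N more per mm, stop at 9 mm (7.5 N).
- key_b (a joint): depth in m of switch_b's key: 0 up (off), about 0.0045 latched (on), 0.009 at its stop. Pressed right to its stop (8.5 mm or deeper) and let go, an up key stays latched and a latched one springs fully up. Pushed less than 7.5 mm deep (about 6 N), either goes back as it was. A latched key gives under 1 mm to a 4 N push, an up key about 4 mm.
- switch_c: one of four identical push-push switches fixed in the strip; which place in the row it has varies. Origin on the table top below the centre of its key, axes as the strip's. The grey key is 20 mm (x) by 28 mm (y); up, its flat top is 12 mm above the strip's top face (56 mm above the table). It moves straight down on a spring: about 1.5 N at first, 0.6 N more per mm, stop at 9 mm (7.5 N).
- key_c (a joint): depth in m of switch_c's key: 0 up (off), about 0.0045 latched (on), 0.009 at its stop. Pressed right to its stop (8.5 mm or deeper) and let go, an up key stays latched and a latched one springs fully up. Pushed less than 7.5 mm deep (about 6 N), either goes back as it was. A latched key gives under 1 mm to a 4 N push, an up key about 4 mm.
- switch_d: one of four identical push-push switches fixed in the strip; which place in the row it has varies. Origin on the table top below the centre of its key, axes as the strip's. The grey key is 20 mm (x) by 28 mm (y); up, its flat top is 12 mm above the strip's top face (56 mm above the table). It moves straight down on a spring: about 1.5 N at first, 0.6 N more per mm, stop at 9 mm (7.5 N).
- key_d (a joint): depth in m of switch_d's key: 0 up (off), about 0.0045 latched (on), 0.009 at its stop. Pressed right to its stop (8.5 mm or deeper) and let go, an up key stays latched and a latched one springs fully up. Pushed less than 7.5 mm deep (about 6 N), either goes back as it was. A latched key gives under 1 mm to a 4 N push, an up key about 4 mm.
- bottle_a: full brown glass beer bottle with a crown cap, standing, 61 mm diameter, 226 mm tall (shoulder at 130 mm, neck 26 to 32 mm); origin at the centre of its base, z up. Not to be moved.
- bottle_b: full brown glass beer bottle with a crown cap, standing, 61 mm diameter, 226 mm tall (shoulder at 130 mm, neck 26 to 32 mm); origin at the centre of its base, z up. Not to be moved.
- pet_bottle: full green PET bottle with a white screw cap, standing, 65 mm diameter, 221 mm tall; origin at the centre of its base, z up. Not to be moved.
- opener: stainless flat bottle opener lying on the table in front of the strip, 106 x 34 x 5 mm; origin on the table under its middle, x along it towards its head. Not to be moved.
- mug: blue mug standing behind the left end of the strip, 80 mm diameter, 92 mm tall, handle at its +y; origin at the centre of its base. Not to be moved.
- crate: red plastic bottle crate with six slots, 248 x 178 x 152 mm, three brown bottles in it reach 232 mm; fixed, at the right of the table; origin at the centre of its underside, long side along its x.
- wood_box: small wooden box, 120 x 210 x 70 mm, sliding lid pulled half back towards its +y (lid reaches 200 mm from the origin along +y); fixed, at the left of the table; origin at the centre of its underside.

How it is judged:
By the outcome, as a careful person would: the job done as asked, in the order asked, and still so for the second after the job is handed in, with the robot touching nothing.
It also fails if it takes over 54 s, if anything falls off the work surface, if the arm or the gripper's body presses on something with over 40 N, if the wrist force passes 120 N, or if a joint passes its speed limit or range.

ROBOT

A 6-joint arm with a two-finger parallel gripper is mounted at the origin on the work surface. World frame = base frame: x ahead of the robot, y to its left, z up, the work surface at z = 0. Lengths are in m, angles in rad, forces in N, time in s.
With the tool pointing down it reaches from about 0.35 to 0.875 m from the base axis. Payload 4.2 kg.
Tool frame: the origin (TCP) lies at the very end of the fingers, on their centre line; the grasp point (between the pads) lies 19 mm behind it (manip.tcp_to_grasp is the distance from the TCP to the grasp point, in m); z points along the fingers, y is the direction in which the jaws open and shut (so a half turn about z gives the same grasp; the last joint's range is limited). The gripper opens to 85 mm and grips with 20 to 120 N. Pads are 22 mm wide; open, the fingers measure 114 mm over their backs; the gripper's body (76 mm by 85 mm) begins 54 mm behind the grasp point. The pads swing forward as they close: fully open they stand 13 mm farther back than shut.
Start: joints at [-0.951, 0.385, 0.008, 0, -1.194, -0.259], TCP at [0.221, -0.585, 0.2] pointing down, gripper open.
Joint ranges: [-3.14, 3.14], [-1.21, 2.06], [-1.07, 1.41], [-3.16, 2.05], [-2.99, -0.16], [-3.1, 3.1]. Speed limits (rad/s): [2.79, 2.79, 3.14, 3.14, 3.14, 3.14].

INTERFACE

Orientations are given as a unit quaternion [x, y, z, w].
In Python, from workcell import manip gives the robot as it stands. The module is installed in compiled form; this text tells all that it offers.
- The arm moves only by the tool play_rows, never from a script. Its argument "moves" is a list of rows, each a list of 7 numbers: the opening, from 0 (shut) to 1 (fully open), then the shift along the tool's x, y, z in mm, then the turn, a rotation vector about the tool's x, y, z in degrees. A call has 1 to 5 rows; each row is the pose to reach, as a shift and turn from the pose commanded when the call began, along the tool's axes at that moment; what a row does not reach only later rows make up. A row lasts 1/8 s, in which the tool goes at most 62.5 mm and 10.7 degrees, less where a joint would pass 70% of its speed; a pose out of reach is approached as far as the arm can. A call with a gripper value outside its range is refused whole. The fingers move at their own pace and stop on an object; the grip force is fixed at half the most. Time passes only in rows, so rows that repeat a pose let the fingers close. It gives the time, the measured TCP pose, the force and the opening at its end, in the units of the state.
- manip.read_state(): the state, without advancing time (a new reading comes with each control period).
- manip.capture(name): name is "side" or "top" or "wrist"; returns the picture (384x512x3 uint8, blue, green, red); there is no depth.
- manip.calibration(name): a dict with "intrinsics" (3x3 intrinsics, pixels), "rvec" (rotation vector, rad) and "tvec" (3), from world to camera coordinates, as OpenCV has them. Camera axes: x right, y down, z forward; pixel columns grow to the right and rows downward; lengths in m; the calibration is good to about 2 mm. The wrist camera is an equidistant fisheye: a pixel r from the principal point sees the ray r / f radians off the axis. A picture is of the moment at which its call begins: read the wrist's pose just before it. calibration takes no time and is no camera call; for the wrist camera it gives the pose at the moment of the call.
- manip.job_done(): hands the job in, once; it reports no verdict.
The state is a dict: "clock": time; "q": joint angles; "dq": joint speeds; "effort": joint torques, N m; "ee_pos": TCP position; "tool_rot": TCP orientation; "contact_force": force on the tool from outside, world axes, zero at the start; "moment": the same for the moment, N m; "finger_gap": finger opening in m.
Only numpy, scipy, OpenCV 4.12 (cv2) and the standard library are available. Lean on these libraries where they do the work, as an engineer would, in place of code of your own. Each camera call takes 0.05 s, during which the arm holds its last target.

## Working session

There is one attempt and no reset: what is moved stays moved. The work goes in short steps, Python scripts to look and compute and a tool call to move; the robot and the scene stay as the last step left them, time stands still between calls to the robot, and variables do not carry over. Pictures are saved under pics/ and viewed, and the job is handed in when it is done.

Besides the shell and the picture viewer there is one more tool, called after ">>>" in YAML: its name, and indented under it one key for each argument. play_rows: Moves the arm, as the interface text tells. Its arguments: {"type":"object","properties":{"moves":{"type":"array","items":{"type":"array","items":{"type":"number"}}}},"required":["moves"]}

```bash
mkdir -p pics; python3 - <<'E'
from workcell import manip
import cv2,numpy as np
s=manip.read_state();print(s)
for n in("side","top","wrist"):
    c=manip.calibration(n);print(n,c)
    cv2.imwrite(f"pics/{n}0.png",manip.capture(n))
E
```

```text
{'clock': 0.0, 'q': array([-9.51399129e-01,  3.85564508e-01,  6.62165848e-03, -5.01938237e-04,
       -1.19401829e+00, -2.58579024e-01]), 'dq': array([ 6.13711640e-04, -1.46700673e-04,  6.85334581e-05,  7.73807593e-04,
        1.09849915e-03,  2.68242816e-03]), 'effort': array([ 7.11629746e-04, -3.92289305e+01,  1.88405961e+01,  4.18628857e+00,
       -4.62869735e-03,  3.08833023e-06]), 'ee_pos': array([ 0.22041768, -0.58413547,  0.19851481]), 'tool_rot': array([-1.79340837e-01,  9.83786378e-01,  1.07891927e-03, -2.48901846e-04]), 'contact_force': array([ 0.53871883, -0.29942941,  0.52090555]), 'moment': array([-0.0086417 ,  0.02973148,  0.04626948]), 'finger_gap': 0.0854732058599037}
side {'intrinsics': array([[420.95786414,   0.        , 259.77534866],
       [  0.        , 420.95786414, 190.50263166],
       [  0.        ,   0.        ,   1.        ]]), 'rvec': array([ 1.92678636, -0.84421682,  0.47125955]), 'tvec': array([-0.39510782,  0.28675237,  1.21087274])}
top {'intrinsics': array([[374.65639989,   0.        , 260.80950772],
       [  0.        , 374.65639989, 187.0072063 ],
       [  0.        ,   0.        ,   1.        ]]), 'rvec': array([ 2.13797854, -2.13075185,  0.21211966]), 'tvec': array([-0.00850931,  0.58997816,  1.20717727])}
wrist {'intrinsics': array([[297.31863964,   0.        , 255.94041546],
       [  0.        , 297.31863964, 187.25459451],
       [  0.        ,   0.        ,   1.        ]]), 'rvec': array([-1.66960127, -2.41505062, -0.39208793]), 'tvec': array([ 0.62303961, -0.04200082,  0.38126644])}
```

View pics/top0.png

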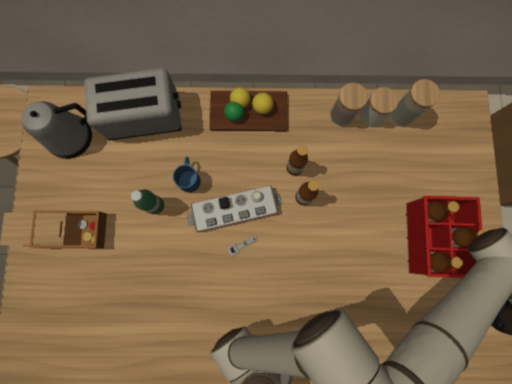

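View pics/side0.png

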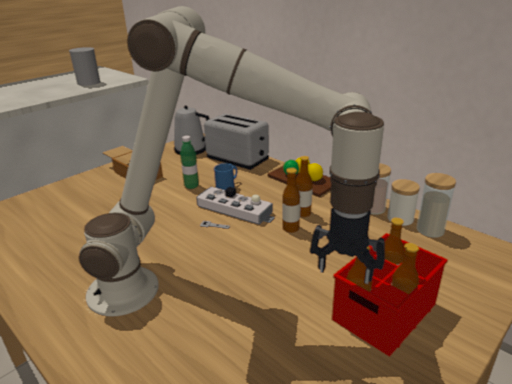

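View pics/wrist0.png

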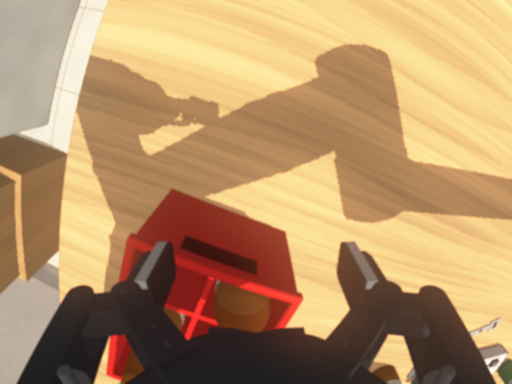

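The top view shows the strip at about (234,208) with its grey keys on the near side, between roughly (211,222) and (261,211). The opener is at (242,246). The brown bottles stand at (298,160) and (308,193), the mug at (187,178) and the PET bottle at (148,202). The gripper is above and beside the crate.

```bash
python3 - <<'E'
import cv2,numpy as np
im=cv2.imread("pics/top0.png")
c=im[170:260,170:330]
cv2.imwrite("pics/topc.png",cv2.resize(c,None,fx=5,fy=5,interpolation=cv2.INTER_CUBIC))
im=cv2.imread("pics/side0.png")
c=im[165:245,180:320]
cv2.imwrite("pics/sidec.png",cv2.resize(c,None,fx=5,fy=5,interpolation=cv2.INTER_CUBIC))
E
```

```text
(no output)
```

View pics/topc.png

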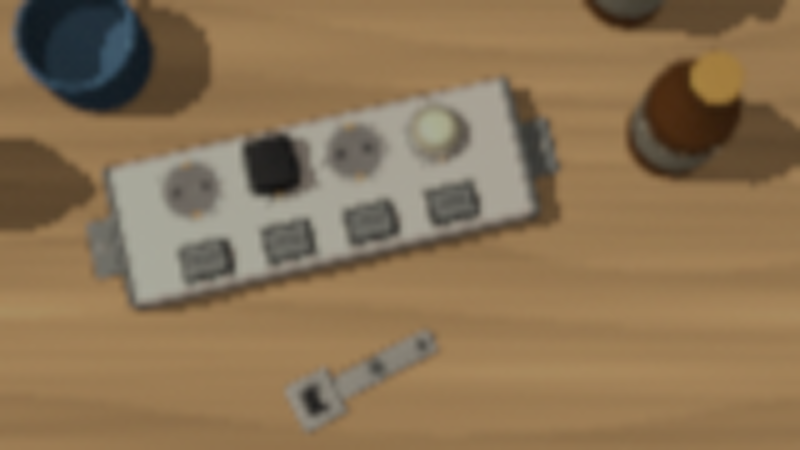

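View pics/sidec.png

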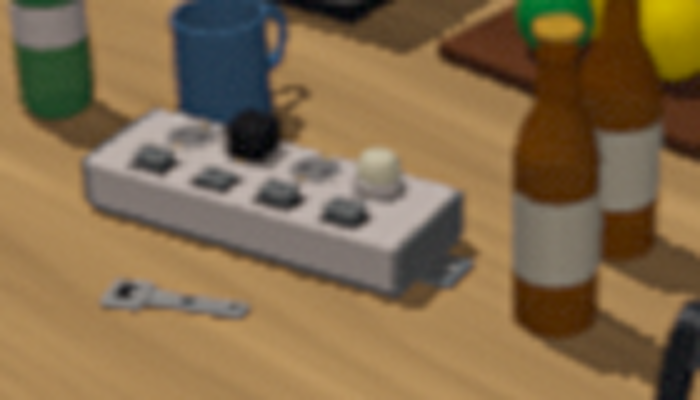

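In the top crop the keys sit at about (207,260), (289,241), (371,221) and (453,202). In the side crop the second key from the left looks lower than the others. I'll measure the strip now.

```bash
cat >h.py <<'E'
import cv2,numpy as np
from workcell import manip
from scipy.spatial.transform import Rotation as R
def cast(name,uv,z,c=None):
    c=c or manip.calibration(name)
    K=c["intrinsics"];Rm=cv2.Rodrigues(np.array(c["rvec"]))[0];t=np.array(c["tvec"]).ravel()
    uv=np.atleast_2d(uv).astype(float)
    x=(uv-K[:2,2])/np.array([K[0,0],K[1,1]])
    if name=="wrist":
        r=np.linalg.norm(x,axis=1,keepdims=True)
        d=np.hstack([x/np.maximum(r,1e-9)*np.sin(r),np.cos(r)])
    else: d=np.hstack([x,np.ones((len(x),1))])
    d=d@Rm; o=-Rm.T@t
    return o+d*((z-o[2])/d[:,2])[:,None]
E
python3 - <<'E'
from h import *
im=cv2.imread("pics/top0.png")
hsv=cv2.cvtColor(im,cv2.COLOR_BGR2HSV)
m=((hsv[...,1]<50)&(hsv[...,2]>140)).astype(np.uint8)
roi=np.zeros_like(m);roi[180:238,185:285]=1;m&=roi
cs,_=cv2.findContours(m,0,2);c=max(cs,key=cv2.contourArea)
h=cv2.convexHull(c)
(ct,sz,a)=cv2.minAreaRect(h);print(ct,sz,a)
box=cv2.boxPoints((ct,sz,a));P=cast("top",box,.044);print(P)
cen=P.mean(0);print("centre",cen)
for i in range(4):
    d=P[(i+1)%4]-P[i];print(np.linalg.norm(d),np.degrees(np.arctan2(d[1],d[0])))
# keys by crop centers
k=np.array([[207,260],[289,241],[371,221],[453,202]])/5+[170,170]-.4
K=cast("top",k,.053);print(K)
d=K[0]-K[3];print(np.linalg.norm(d)/3,np.degrees(np.arctan2(d[1],d[0]))-90)
ks=np.array([[155,158],[216,178],[280,193],[345,212]])/5+[180,165]-.4
print(cast("side",ks,.055))
E
```

```text
(233.3032684326172, 207.66390991210938) (27.19841957092285, 80.56458282470703) 76.75948333740234
[[ 0.53385557  0.22739558  0.044     ]
 [ 0.59814537 -0.03583885  0.044     ]
 [ 0.5079195  -0.05652885  0.044     ]
 [ 0.44554399  0.20371478  0.044     ]]
centre [0.52136611 0.08468567 0.044     ]
0.27097147857463033 -76.27531544887238
0.09256772922228616 -167.08460706372492
0.2676143710658523 103.4784616193792
0.09143148476525835 15.010759620211678
[[ 0.47312802  0.15782329  0.053     ]
 [ 0.48589003  0.10395122  0.053     ]
 [ 0.49938464  0.0498061   0.053     ]
 [ 0.51228266 -0.00463277  0.053     ]]
0.055702640042255606 13.55080799651546
[[ 0.46936071  0.1519008   0.055     ]
 [ 0.47928337  0.09500593  0.055     ]
 [ 0.49522597  0.04369411  0.055     ]
 [ 0.5072478  -0.01068511  0.055     ]]
```

>>> play_rows:
  moves:
    - [0,0,0,-60,0,0,0]
    - [0,0,0,-130,0,0,0]
    - [0,0,0,-130,0,0,0]

```text
clock: 0.52
ee_pos: [0.2212, -0.5866, 0.3356]
tool_rot: [-0.179, 0.984, -0.005, 0.002]
contact_force: [-0.3, -0.1, -0.9]
finger_gap: 0.0323
```

```bash
cat >>h.py <<'E'
C=np.array([.5214,.0847]);YAW=13.5
def keys(C=C,yaw=YAW):
    a=np.radians(yaw);xd=np.array([np.cos(a),np.sin(a)]);yd=np.array([-np.sin(a),np.cos(a)])
    return [C-.029*xd+y*yd for y in (.084,.028,-.028,-.084)]
def go(target,yaw=None):
    s=manip.read_state();r=R.from_quat(s["tool_rot"]);M=r.as_matrix()
    d=np.array(target)-s["ee_pos"];print("clock",s["clock"],"pos",s["ee_pos"].round(4),"F",s["contact_force"].round(2),"gap",s["finger_gap"])
    print("shift mm",(M.T@d*1000).round(1))
    y=YAW if yaw is None else yaw
    a=np.radians(y)  # want tool y along strip y, tool x along -strip x, z down
    T=np.column_stack([[-np.cos(a),-np.sin(a),0],[-np.sin(a),np.cos(a),0],[0,0,-1]])
    print("turn deg",np.degrees((r.inv()*R.from_matrix(T)).as_rotvec()).round(2),"q",s["q"].round(3))
E
python3 - <<'E'
from h import *
print(np.array(keys()))
go([*keys()[0],.3])
b=cast("top",[[303,203],[296,172],[153,210],[187,184]],.0);print(b)
E
```

```text
[[ 0.47359186  0.15960916]
 [ 0.4866648   0.10515644]
 [ 0.49973774  0.05070373]
 [ 0.51281068 -0.00374899]]
clock 0.525 pos [ 0.2212 -0.5866  0.3356] F [-0.25 -0.09 -0.89] gap 0.03234539910383338
shift mm [-499.5  609.4   29.6]
turn deg [-0.61  0.1   7.18] q [-0.951  0.328  0.255  0.002 -1.487 -0.259]
[[ 0.54380341 -0.15481187  0.        ]
 [ 0.65448298 -0.13201185  0.        ]
 [ 0.51721395  0.36487642  0.        ]
 [ 0.6092337   0.25122191  0.        ]]
```

>>> play_rows:
  moves:
    - [0,-500,610,10,0,0,0]
    - [0,-500,610,10,0,0,0]
    - [0,-500,610,10,0,0,0]
    - [0,-500,610,10,0,0,0]
    - [0,-500,610,10,0,0,0]

```text
clock: 1.15
ee_pos: [0.3205, -0.2866, 0.3248]
tool_rot: [-0.179, 0.984, 0.0, -0.0]
contact_force: [1.2, -0.1, 0.0]
finger_gap: -0.0003
```

```bash
python3 - <<'E'
from h import *
go([*keys()[0],.3])
E
```

```text
clock 1.15 pos [ 0.3205 -0.2866  0.3248] F [ 1.17 -0.08  0.03] gap -0.0002662745422411522
shift mm [-300.6  363.6   25. ]
turn deg [ 0.06 -0.03  7.14] q [-3.490e-01 -2.900e-02 -1.980e-01 -1.000e-03 -1.403e+00 -8.610e-01]
```

>>> play_rows:
  moves:
    - [0,-300,364,25,0,0,7]
    - [0,-300,364,25,0,0,7]
    - [0,-300,364,25,0,0,7]
    - [0,-300,364,25,0,0,7]
    - [0,-300,364,25,0,0,7]

```text
clock: 1.78
ee_pos: [0.4206, 0.0072, 0.3086]
tool_rot: [-0.119, 0.993, 0.0, -0.0]
contact_force: [1.4, -0.9, 0.8]
finger_gap: 0.0001
```

>>> play_rows:
  moves:
    - [0,-80,98,8,0,0,0]
    - [0,-80,98,8,0,0,0]
    - [0,-80,98,8,0,0,0]

```text
clock: 2.15
ee_pos: [0.4758, 0.1223, 0.2986]
tool_rot: [-0.121, 0.993, -0.001, -0.002]
contact_force: [-0.8, 0.5, 0.5]
finger_gap: 0.0003
```

```bash
python3 - <<'E'
from h import *
go([*keys()[0],.2])
c=manip.calibration("wrist");print(c)
cv2.imwrite("pics/wrist1.png",manip.capture("wrist"))
E
```

```text
clock 2.15 pos [0.4758 0.1223 0.2986] F [-0.8   0.46  0.54] gap 0.0002682509987821919
shift mm [-7.2 36.8 98.5]
turn deg [-0.04 -0.25  0.39] q [ 5.820e-01  9.800e-02 -1.290e-01 -1.000e-03 -1.349e+00 -1.910e+00]
{'intrinsics': array([[297.31863964,   0.        , 255.94041546],
       [  0.        , 297.31863964, 187.25459451],
       [  0.        ,   0.        ,   1.        ]]), 'rvec': array([-1.80166725, -2.30352844, -0.36661237]), 'tvec': array([-0.005048  , -0.53897169,  0.32240734])}
```

View pics/wrist1.png

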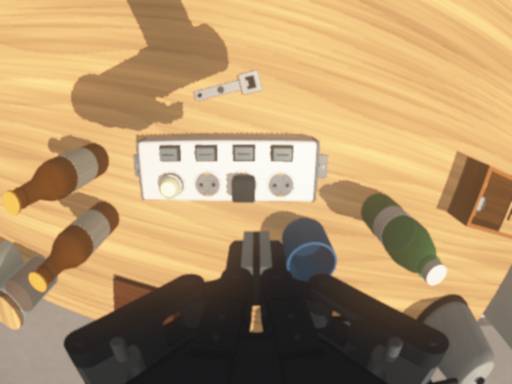

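The wrist view shows the strip square to the image. The keys are at about (170,153), (206,153), (244,153) and (282,153), with the mug at (310,250) and the closed fingertips at (257,240). Next I'll refine the key positions from this view.

```bash
python3 - <<'E'
from h import *
c={'intrinsics':np.array([[297.31863964,0,255.94041546],[0,297.31863964,187.25459451],[0,0,1]]),'rvec':np.array([-1.80166725,-2.30352844,-0.36661237]),'tvec':np.array([-0.005048,-0.53897169,0.32240734])}
im=cv2.imread("pics/wrist1.png");g=cv2.cvtColor(im,cv2.COLOR_BGR2GRAY)
cv2.imwrite("pics/w1c.png",cv2.resize(im[125:215,125:340],None,fx=3.7,fy=3.7,interpolation=cv2.INTER_CUBIC))
m=np.zeros_like(g);m[142:165,150:305]=(g[142:165,150:305]<150)
cs,_=cv2.findContours(m,0,2)
ks=[]
for q in cs:
    if cv2.contourArea(q)>60:
        (ct,sz,a)=cv2.minAreaRect(q);ks.append(ct);print(ct,sz,a)
ks=np.array(sorted(ks,reverse=True))
for z in(.044,.056):
    P=cast("wrist",ks,z,c);print(P.round(4)); d=P[0]-P[-1];print(np.linalg.norm(d)/3,np.degrees(np.arctan2(d[1],d[0]))-90)
w=((g>215)).astype(np.uint8);r=np.zeros_like(w);r[130:205,135:322]=1;w&=r
cs,_=cv2.findContours(w,0,2);q=max(cs,key=cv2.contourArea);b=cv2.boxPoints(cv2.minAreaRect(cv2.convexHull(q)));print(b)
P=cast("wrist",b,.044,c);print(P.mean(0),P)
E
```

```text
(281.5, 152.5) (15.0, 21.0) 90.0
(205.5, 152.5) (15.0, 21.0) 90.0
(169.5, 152.5) (15.0, 19.0) 90.0
[[ 0.4737  0.1616  0.044 ]
 [ 0.5005  0.0522  0.044 ]
 [ 0.513  -0.0023  0.044 ]]
0.05617116453920062 13.467418956370238
[[0.4716 0.16   0.056 ]
 [0.4977 0.0537 0.056 ]
 [0.5098 0.0007 0.056 ]]
0.054603141027408354 13.467418956370238
[[139. 141.]
 [315. 141.]
 [315. 201.]
 [139. 201.]]
[0.52228442 0.0857059  0.044     ] [[ 0.50588935 -0.05429362  0.044     ]
 [ 0.44435443  0.20538737  0.044     ]
 [ 0.53484759  0.23326466  0.044     ]
 [ 0.60404629 -0.04153483  0.044     ]]
```

View pics/w1c.png

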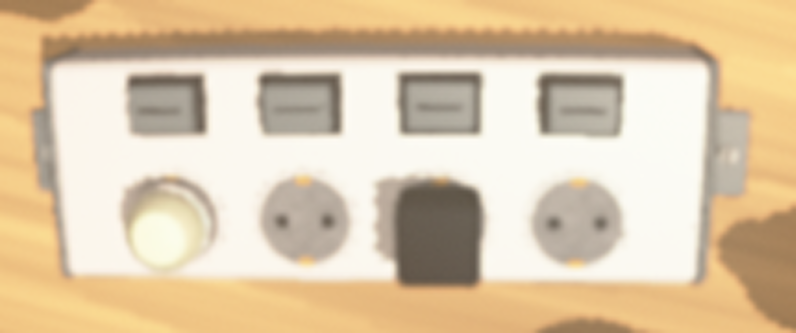

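```bash
sed -i 's/^C=.*/C=np.array([.5220,.0852]);YAW=13.5/' h.py; python3 - <<'E'
from h import *
go([*keys()[0],.09])
E
```

```text
clock 2.2 pos [0.4753 0.1208 0.2992] F [-0.38 -0.23 -0.16] gap -0.000145668886841519
shift mm [ -9.1  38.6 209.1]
turn deg [-0.05 -0.22  0.31] q [ 5.800e-01  9.600e-02 -1.300e-01 -1.000e-03 -1.349e+00 -1.910e+00]
```

>>> play_rows:
  moves:
    - [0,-9,38.5,50,0,0,0.3]
    - [0,-9,38.5,105,0,0,0.3]
    - [0,-9,38.5,160,0,0,0.3]
    - [0,-9,38.5,205,0,0,0.3]
    - [0,-9,38.5,209,0,0,0.3]

```text
clock: 2.82
ee_pos: [0.4726, 0.1563, 0.0897]
tool_rot: [-0.116, 0.993, -0.002, -0.003]
contact_force: [-0.2, 0.1, 0.6]
finger_gap: -0.0001
```

```bash
python3 - <<'E'
from h import *
go([*keys()[0],.06])
cv2.imwrite("pics/side1.png",cv2.resize(manip.capture("side")[120:260,120:320],None,fx=4,fy=4,interpolation=cv2.INTER_CUBIC))
go([*keys()[0],.06])
E
```

```text
clock 2.825 pos [0.4726 0.1563 0.0897] F [-0.19  0.07  0.61] gap -6.168184395355835e-05
shift mm [-2.6  3.4 29.6]
turn deg [-0.15 -0.41 -0.22] q [ 6.460e-01  2.890e-01 -4.460e-01 -1.000e-03 -8.430e-01 -1.985e+00]
clock 2.875 pos [0.4743 0.1574 0.0914] F [0.17 0.29 0.27] gap -0.00014138116471252462
shift mm [-0.6  2.7 31.4]
turn deg [-0.09 -0.16 -0.18] q [ 0.646  0.288 -0.443  0.    -0.843 -1.985]
```

View pics/side1.png

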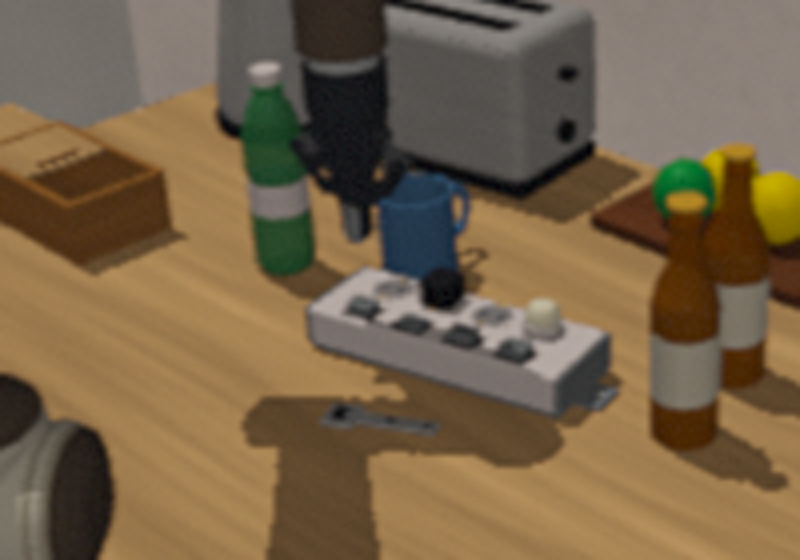

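The side view shows the closed fingertip at about crop (355,240), above the left key at (363,305). I'll compare it with the projected pose.

```bash
python3 - <<'E'
from h import *
c=manip.calibration("side")
pts=np.array([[.4735,.157,.090],[.4735,.157,.1],[*keys()[0],.056],[*keys()[1],.056],[*keys()[3],.056]])
p,_=cv2.projectPoints(pts,c["rvec"],c["tvec"],c["intrinsics"],None)
print((p[:,0]-[120,120])*4)
for i in range(4): go([*keys()[0],.06])
E
```

```text
[[359.21949048 268.49802008]
 [358.3549     258.96316938]
 [360.51543635 299.15079833]
 [409.80506616 312.83340868]
 [513.3167718  341.5678573 ]]
clock 2.875 pos [0.4743 0.1574 0.0914] F [0.17 0.29 0.27] gap -0.00014138116471252462
shift mm [-0.6  2.7 31.4]
turn deg [-0.09 -0.16 -0.18] q [ 0.646  0.288 -0.443  0.    -0.843 -1.985]
clock 2.875 pos [0.4743 0.1574 0.0914] F [0.17 0.29 0.27] gap -0.00014138116471252462
shift mm [-0.6  2.7 31.4]
turn deg [-0.09 -0.16 -0.18] q [ 0.646  0.288 -0.443  0.    -0.843 -1.985]
clock 2.875 pos [0.4743 0.1574 0.0914] F [0.17 0.29 0.27] gap -0.00014138116471252462
shift mm [-0.6  2.7 31.4]
turn deg [-0.09 -0.16 -0.18] q [ 0.646  0.288 -0.443  0.    -0.843 -1.985]
clock 2.875 pos [0.4743 0.1574 0.0914] F [0.17 0.29 0.27] gap -0.00014138116471252462
shift mm [-0.6  2.7 31.4]
turn deg [-0.09 -0.16 -0.18] q [ 0.646  0.288 -0.443  0.    -0.843 -1.985]
```

```bash
python3 - <<'E'
from h import *
im=manip.capture("side")
cv2.imwrite("pics/side2.png",cv2.resize(im[150:210,180:260],None,fx=9,fy=9,interpolation=cv2.INTER_CUBIC))
go([*keys()[0],.06])
E
```

```text
clock 2.925 pos [0.4756 0.1584 0.0931] F [-0.43 -0.36  0.66] gap -0.00026073101461656517
shift mm [ 1.   2.1 33.1]
turn deg [-0.02  0.05 -0.15] q [ 6.460e-01  2.860e-01 -4.400e-01  1.000e-03 -8.440e-01 -1.985e+00]
```

View pics/side2.png

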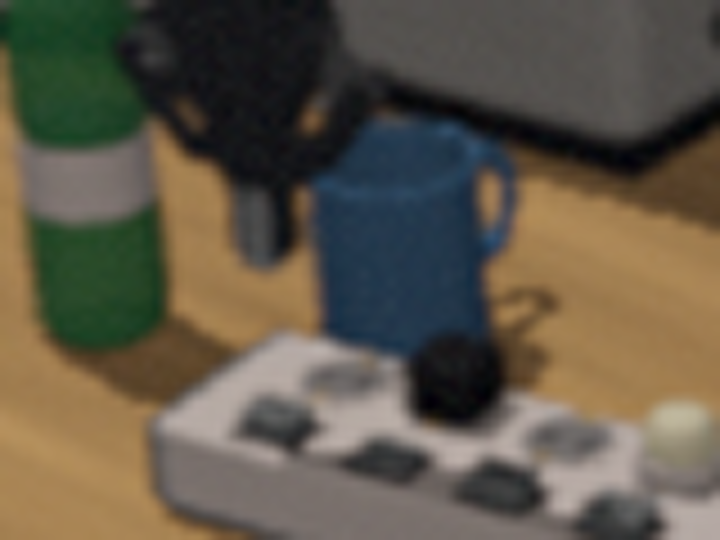

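```bash
python3 - <<'E'
from h import *
c=manip.calibration("side")
y=np.array([-.353,.936,0])
p0=np.array([.2204,-.5841,.1985])
pts=np.array([p0+.05*y,p0-.05*y,p0+.05*y+[0,0,.013],p0-.05*y+[0,0,.013]])
p,_=cv2.projectPoints(pts,c["rvec"],c["tvec"],c["intrinsics"],None);print(p[:,0])
p1=np.array([.4756,.1584,.0931])
p,_=cv2.projectPoints(np.array([p1+[0,0,d] for d in(0,.01,.02,.03)]),c["rvec"],c["tvec"],c["intrinsics"],None);print(p[:,0])
w=manip.calibration("wrist");Rm=cv2.Rodrigues(w["rvec"])[0]
for d in (0,.02,.03):
    pc=Rm@(p1+[0,0,d])+w["tvec"];th=np.arctan2(np.hypot(pc[0],pc[1]),pc[2]);f=w["intrinsics"]
    print(pc,f[:2,2]+297.3*th*pc[:2]/np.hypot(*pc[:2]))
E
python3 - <<'E'
import cv2
im=cv2.imread("pics/side0.png")
cv2.imwrite("pics/s0c.png",cv2.resize(im[210:290,300:400],None,fx=7,fy=7,interpolation=cv2.INTER_CUBIC))
im=cv2.imread("pics/wrist1.png")
cv2.imwrite("pics/w1d.png",cv2.resize(im[210:300,200:320],None,fx=6,fy=6,interpolation=cv2.INTER_CUBIC))
E
```

```text
[[319.40322359 286.24780551]
 [365.90088242 298.03857611]
 [319.67116322 281.61346966]
 [366.51039925 293.30198612]]
[[209.92323617 186.07019502]
 [209.70754848 183.68431574]
 [209.49053336 181.28375266]
 [209.2721785  178.86836979]]
[-0.00097826  0.02074717  0.19118572] [254.4251391  219.39108023]
[-0.00097625  0.02705891  0.17220779] [254.26869479 233.58982414]
[-0.00097525  0.03021478  0.16271882] [254.17863886 241.83705176]
```

View pics/s0c.png

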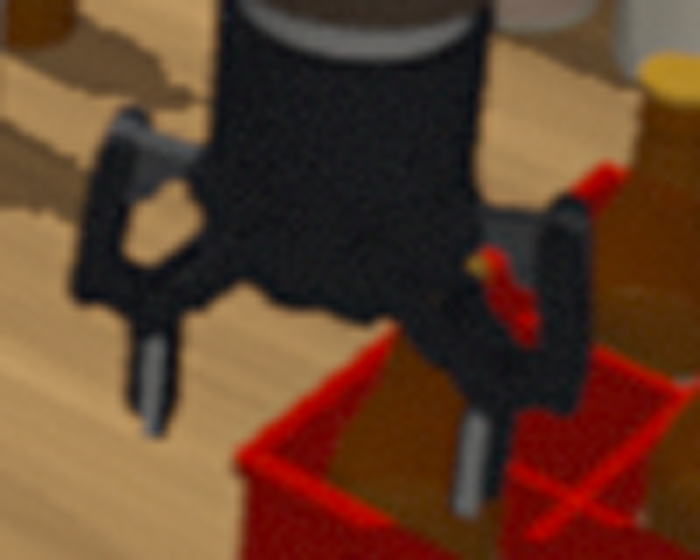

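View pics/w1d.png

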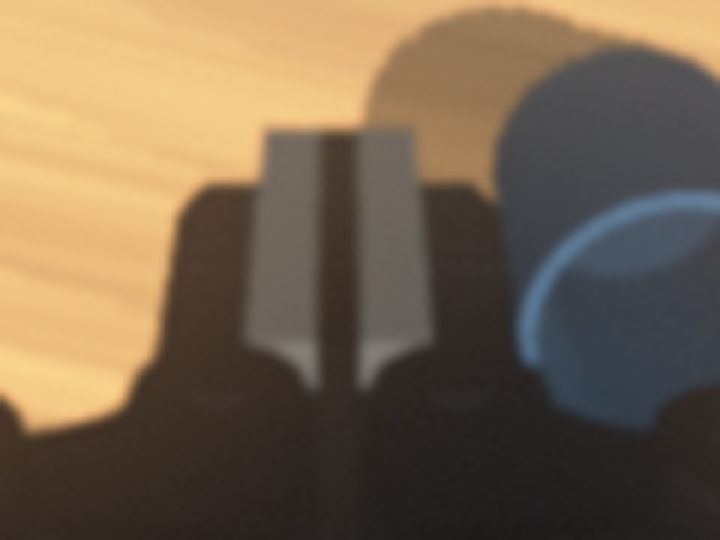

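Every camera puts the visible fingertips about 25 mm behind the reported TCP. I won't rely on the reported height for contact. I'll come down in small steps and watch the force.

>>> play_rows:
  moves:
    - [0,0,2,10,0,0,0]
    - [0,0,2,20,0,0,0]
    - [0,0,2,28,0,0,0]
    - [0,0,2,28,0,0,0]

```text
clock: 3.42
ee_pos: [0.4742, 0.1605, 0.0636]
tool_rot: [-0.116, 0.993, -0.0, -0.001]
contact_force: [-0.3, -0.1, 0.6]
finger_gap: -0.0001
```

```bash
python3 - <<'E'
from h import *
go([*keys()[0],.056])
im=manip.capture("side")
cv2.imwrite("pics/side3.png",cv2.resize(im[150:210,180:260],None,fx=9,fy=9,interpolation=cv2.INTER_CUBIC))
go([*keys()[0],.056])
E
```

```text
clock 3.425 pos [0.4742 0.1605 0.0636] F [-0.27 -0.14  0.62] gap -7.739703952182757e-05
shift mm [ 0.1 -0.4  7.6]
turn deg [-0.03 -0.08 -0.13] q [ 0.651  0.327 -0.474 -0.    -0.772 -1.989]
clock 3.475 pos [0.4746 0.1607 0.064 ] F [-0.79  0.61 -0.19] gap -0.0002452624712715069
shift mm [ 0.5 -0.5  8. ]
turn deg [-0.02 -0.03 -0.12] q [ 0.651  0.326 -0.473  0.    -0.772 -1.989]
```

View pics/side3.png

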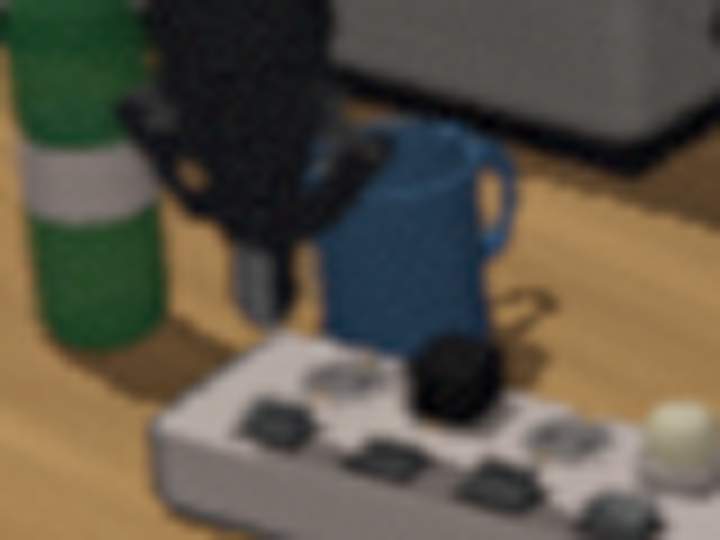

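```bash
python3 - <<'E'
from h import *
im=manip.capture("top")
cv2.imwrite("pics/top3.png",cv2.resize(im[120:290,130:330],None,fx=4,fy=3.5,interpolation=cv2.INTER_CUBIC))
w=manip.calibration("wrist");im=manip.capture("wrist");cv2.imwrite("pics/wrist3.png",im)
s=manip.read_state();p=s["ee_pos"];print(p)
Rm=cv2.Rodrigues(w["rvec"])[0];M=R.from_quat(s["tool_rot"]).as_matrix()
print("cam pos in tool frame",M.T@(-Rm.T@w["tvec"]-p), "cam axis in tool",M.T@Rm[2])
def proj(P):
    pc=Rm@P+w["tvec"];th=np.arctan2(np.hypot(pc[0],pc[1]),pc[2]);return w["intrinsics"][:2,2]+297.3*th*pc[:2]/np.hypot(*pc[:2])
for d in (0,-10,-20,-30): print(d,[proj(p+M@np.array([x,0,d])/1000).round(1) for x in(0,11)])
for k in keys(): print(proj(np.array([*k,.056])))
E
```

```text
[0.47486691 0.16092529 0.06436742]
cam pos in tool frame [ 0.0799388   0.00087089 -0.17484356] cam axis in tool [-3.14502059e-01  4.99012116e-04  9.49256660e-01]
0 [array([254.4, 219.6]), array([254.4, 203.8])]
-10 [array([254.3, 226.4]), array([254.3, 209.9])]
-20 [array([254.3, 233.8]), array([254.2, 216.7])]
-30 [array([254.2, 242.1]), array([254.1, 224.2])]
[253.52376476 213.2926797 ]
[172.26823234 212.7060178 ]
[101.88882853 211.11559902]
[ 46.2844896  209.09562775]
```

View pics/top3.png

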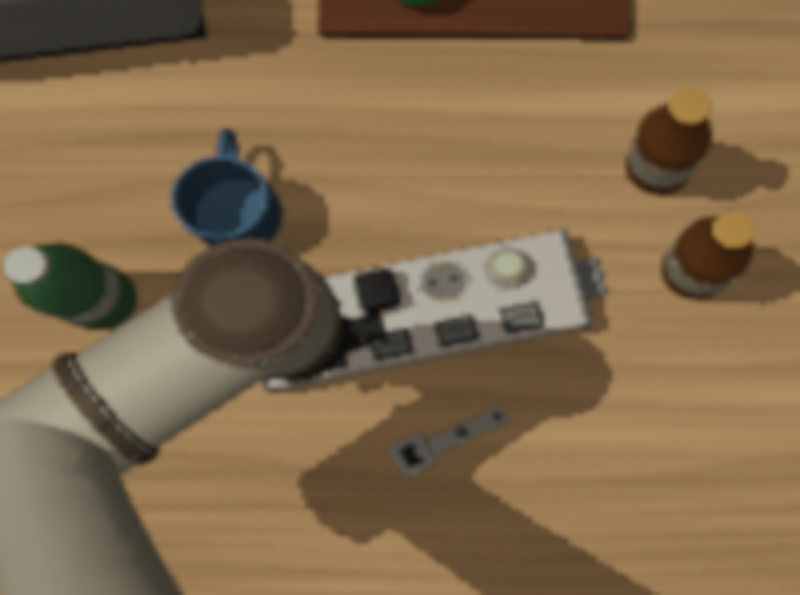

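View pics/wrist3.png

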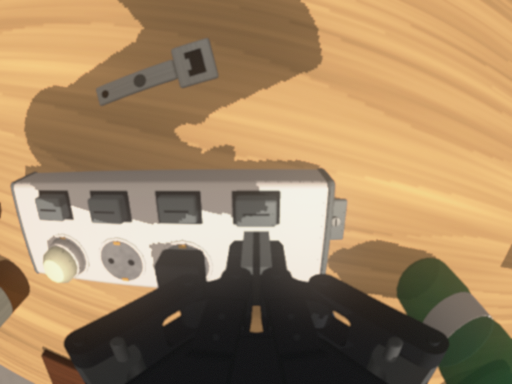

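```bash
python3 - <<'E'
from h import *
s=manip.read_state();M=R.from_quat(s["tool_rot"]).as_matrix();p=s["ee_pos"]
def ray(n,uv):
    a=cast(n,uv,0.2)[0];b=cast(n,uv,0.0)[0];d=b-a;return a,d/np.linalg.norm(d)
for uv in ([262,322],[262,316],[270,324]):
    a,d=ray("side",[uv[0]/9+180-.4,uv[1]/9+150-.4]);b,e=ray("wrist",[256.5,231.5])
    A=np.column_stack([d,-e]);t=np.linalg.lstsq(A,b-a,rcond=None)[0]
    P=a+d*t[0];Q=b+e*t[1];print(P,Q,"in tool mm",(M.T@((P+Q)/2-p)*1000).round(1))
# open-start: fit
E
```

```text
[0.47058334 0.15882935 0.09786506] [0.4672857  0.16046631 0.09643666] in tool mm [  6.1   0.1 -32.8]
[0.47021002 0.15798882 0.10109286] [0.46590868 0.16013016 0.09923043] in tool mm [  7.   -0.2 -35.8]
[0.47410021 0.15815887 0.09575969] [0.46875883 0.16082591 0.09344788] in tool mm [  3.7  -0.6 -30.2]
```

The rays from the two views meet about 30 mm above the reported TCP, in line with the key. Contact could come anywhere from reported z = 56 mm down to about 26 mm, so I'll descend by force.

>>> play_rows:
  moves:
    - [0,0,-0.5,4,0,0,0]
    - [0,0,-0.5,8,0,0,0]
    - [0,0,-0.5,10,0,0,0]
    - [0,0,-0.5,10,0,0,0]

```text
clock: 4.08
ee_pos: [0.4746, 0.1602, 0.054]
tool_rot: [-0.116, 0.993, -0.0, -0.0]
contact_force: [-0.5, -0.4, -0.4]
finger_gap: -0.0
```

>>> play_rows:
  moves:
    - [0,0,0,2,0,0,0]
    - [0,0,0,2,0,0,0]

```text
clock: 4.32
ee_pos: [0.4747, 0.1602, 0.0521]
tool_rot: [-0.116, 0.993, -0.0, -0.0]
contact_force: [0.1, -0.1, -0.2]
finger_gap: 0.0003
```

>>> play_rows:
  moves:
    - [0,0,0,2,0,0,0]
    - [0,0,0,2,0,0,0]

```text
clock: 4.58
ee_pos: [0.4746, 0.1602, 0.05]
tool_rot: [-0.116, 0.993, -0.0, -0.0]
contact_force: [-0.1, 0.1, 0.3]
finger_gap: -0.0002
```

>>> play_rows:
  moves:
    - [0,0,0,2,0,0,0]
    - [0,0,0,2,0,0,0]

```text
clock: 4.82
ee_pos: [0.4746, 0.1602, 0.048]
tool_rot: [-0.116, 0.993, -0.0, -0.0]
contact_force: [0.9, -0.4, -0.5]
finger_gap: 0.0003
```

```bash
python3 - <<'E'
from h import *
im=manip.capture("side")
cv2.imwrite("pics/side4.png",cv2.resize(im[150:210,180:260],None,fx=9,fy=9,interpolation=cv2.INTER_CUBIC))
im=manip.capture("wrist")
cv2.imwrite("pics/wrist4.png",cv2.resize(im[150:300,150:350],None,fx=4,fy=4,interpolation=cv2.INTER_CUBIC))
E
```

```text
(no output)
```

View pics/side4.png

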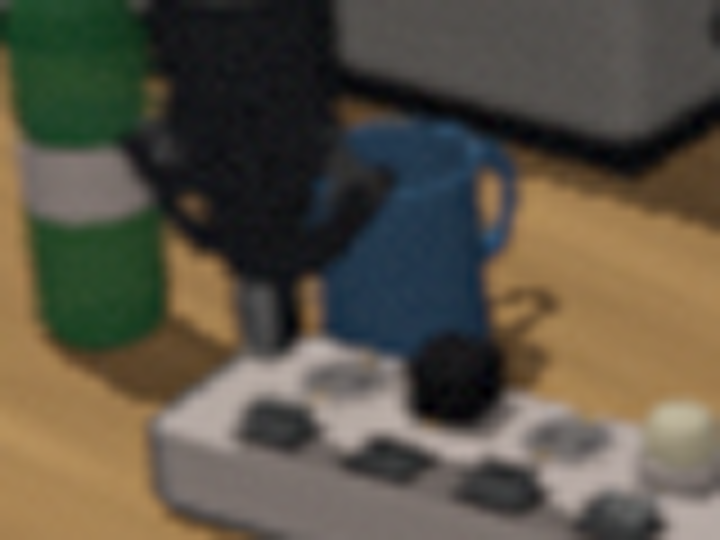

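View pics/wrist4.png

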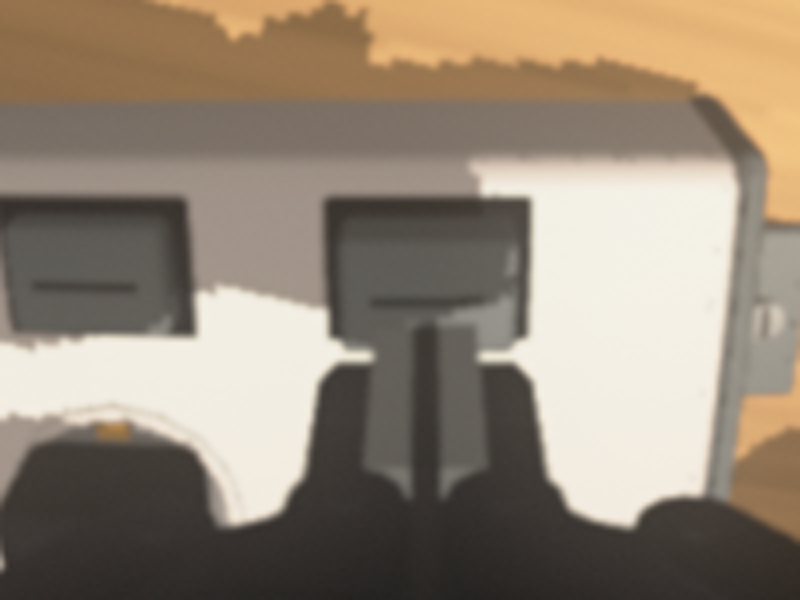

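The side view still shows about 60 crop pixels of gap, from the tip at (265,350) to the key at (280,418). In the wrist view the closed fingers are centred sideways on key 1. I'll keep going down in steps that are safe for the key.

>>> play_rows:
  moves:
    - [0,0,0,4,0,0,0]
    - [0,0,0,4,0,0,0]

```text
clock: 5.18
ee_pos: [0.4745, 0.1601, 0.0438]
tool_rot: [-0.116, 0.993, -0.0, -0.0]
contact_force: [0.5, 0.2, 0.2]
finger_gap: -0.0003
```

>>> play_rows:
  moves:
    - [0,0,0,4,0,0,0]
    - [0,0,0,4,0,0,0]

```text
clock: 5.42
ee_pos: [0.4745, 0.1601, 0.0398]
tool_rot: [-0.116, 0.993, -0.0, -0.0]
contact_force: [-0.5, 0.2, 0.1]
finger_gap: 0.0001
```

>>> play_rows:
  moves:
    - [0,0,0,3,0,0,0]
    - [0,0,0,3,0,0,0]

```text
clock: 5.68
ee_pos: [0.4746, 0.1602, 0.037]
tool_rot: [-0.116, 0.993, -0.0, -0.0]
contact_force: [0.2, 0.2, 0.4]
finger_gap: 0.0003
```

>>> play_rows:
  moves:
    - [0,0,0,3,0,0,0]
    - [0,0,0,3,0,0,0]

```text
clock: 5.92
ee_pos: [0.4746, 0.1602, 0.034]
tool_rot: [-0.116, 0.993, -0.0, -0.0]
contact_force: [0.3, 0.1, 0.8]
finger_gap: -0.0
```

>>> play_rows:
  moves:
    - [0,0,0,2,0,0,0]
    - [0,0,0,2,0,0,0]

```text
clock: 6.18
ee_pos: [0.4747, 0.1602, 0.0321]
tool_rot: [-0.116, 0.993, -0.0, -0.0]
contact_force: [0.2, -0.1, -0.5]
finger_gap: -0.0002
```

```bash
python3 - <<'E'
from h import *
im=manip.capture("side")
cv2.imwrite("pics/side5.png",cv2.resize(im[150:210,180:260],None,fx=9,fy=9,interpolation=cv2.INTER_CUBIC))
im=manip.capture("wrist")
cv2.imwrite("pics/wrist5.png",cv2.resize(im[150:300,150:350],None,fx=4,fy=4,interpolation=cv2.INTER_CUBIC))
E
```

```text
(no output)
```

View pics/side5.png

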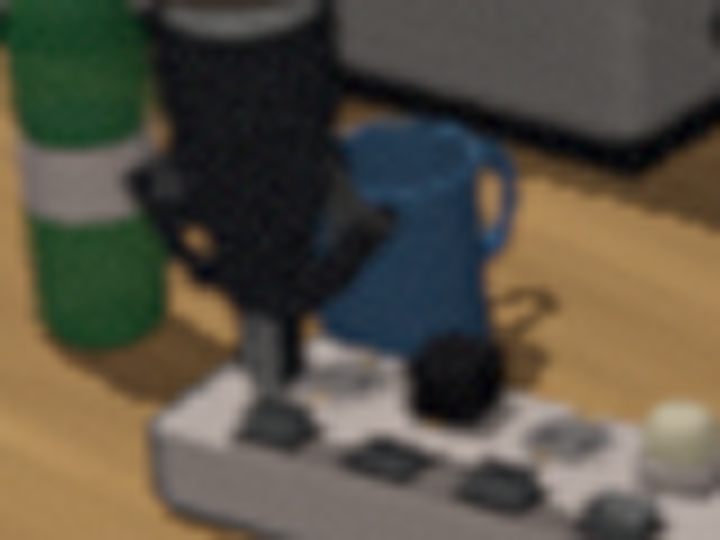

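View pics/wrist5.png

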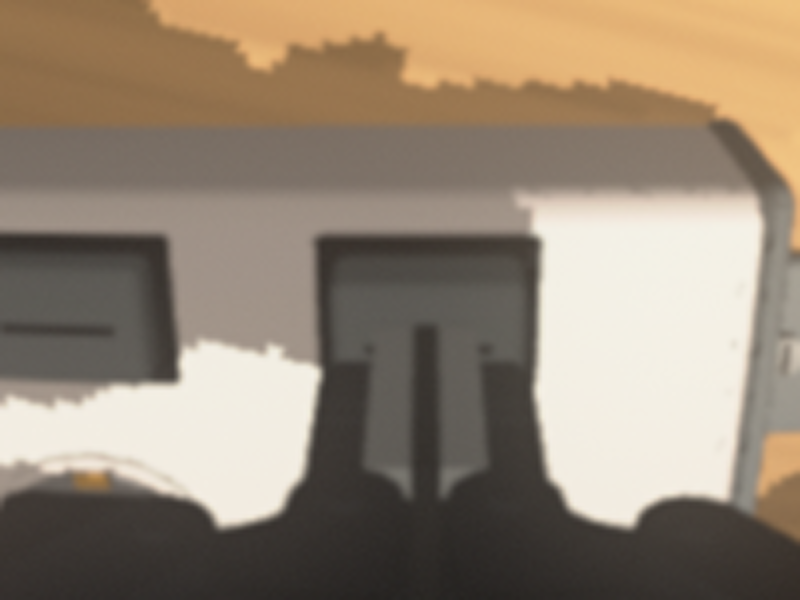

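The tip is now at side crop (270,388), nearly at the key's back edge at about 400. In the wrist view it lies over the key.

>>> play_rows:
  moves:
    - [0,0,0,2,0,0,0]
    - [0,0,0,2,0,0,0]

```text
clock: 6.52
ee_pos: [0.4746, 0.1602, 0.03]
tool_rot: [-0.116, 0.993, -0.0, -0.0]
contact_force: [-0.8, -0.8, 0.3]
finger_gap: 0.0001
```

>>> play_rows:
  moves:
    - [0,0,0,2,0,0,0]
    - [0,0,0,2,0,0,0]

```text
clock: 6.78
ee_pos: [0.4746, 0.1602, 0.028]
tool_rot: [-0.116, 0.993, -0.0, -0.0]
contact_force: [0.3, 0.2, 0.2]
finger_gap: 0.0002
```

>>> play_rows:
  moves:
    - [0,0,0,2,0,0,0]
    - [0,0,0,2,0,0,0]

```text
clock: 7.02
ee_pos: [0.4746, 0.1602, 0.026]
tool_rot: [-0.116, 0.993, -0.0, -0.0]
contact_force: [0.4, 0.4, -0.5]
finger_gap: -0.0005
```

>>> play_rows:
  moves:
    - [0,0,0,2,0,0,0]
    - [0,0,0,2,0,0,0]

```text
clock: 7.28
ee_pos: [0.4748, 0.1603, 0.0242]
tool_rot: [-0.116, 0.993, 0.0, 0.0]
contact_force: [-0.3, -0.3, 0.2]
finger_gap: 0.0003
```

```bash
python3 - <<'E'
from h import *
im=manip.capture("side")
cv2.imwrite("pics/side6.png",cv2.resize(im[150:210,180:260],None,fx=9,fy=9,interpolation=cv2.INTER_CUBIC))
im=manip.capture("wrist")
cv2.imwrite("pics/wrist6.png",cv2.resize(im[150:300,150:350],None,fx=4,fy=4,interpolation=cv2.INTER_CUBIC))
s=manip.read_state();print(s["ee_pos"],s["contact_force"],s["effort"])
E
```

```text
[0.47484463 0.16036685 0.02427147] [ 0.32101751 -0.12950941  1.82574338] [-2.81483098e-02 -3.26730466e+01  1.24249211e+01  2.74590164e+00
 -7.96128355e-03  1.01698290e-04]
```

View pics/side6.png

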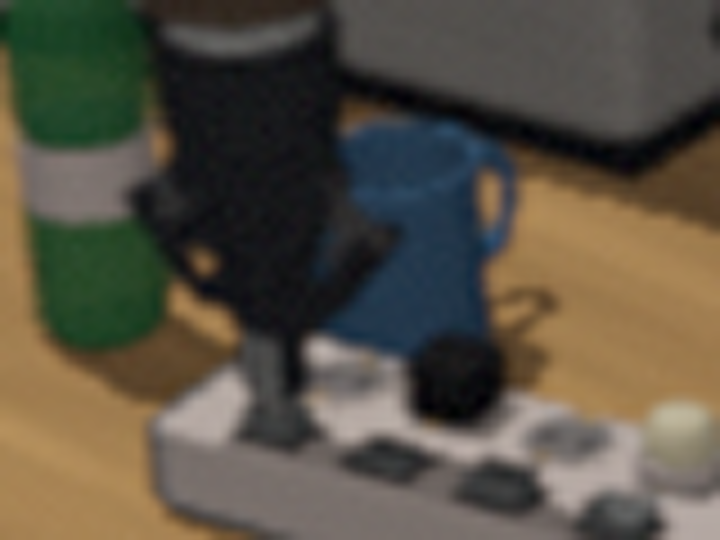

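View pics/wrist6.png

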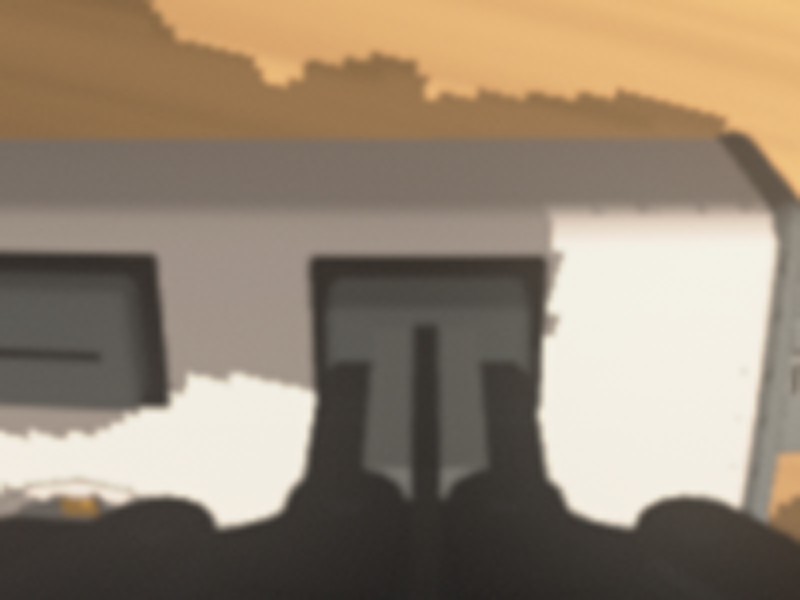

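The tip now visually meets the top of key 1, near side crop (275,415), and Fz has just risen to 1.8 N. I'll continue in 1 mm steps.

>>> play_rows:
  moves:
    - [0,0,0,1,0,0,0]
    - [0,0,0,1,0,0,0]

```text
clock: 7.62
ee_pos: [0.4748, 0.1603, 0.0233]
tool_rot: [-0.116, 0.993, 0.0, 0.0]
contact_force: [0.1, -0.3, 1.7]
finger_gap: 0.0002
```

>>> play_rows:
  moves:
    - [0,0,0,1,0,0,0]
    - [0,0,0,1,0,0,0]

```text
clock: 7.88
ee_pos: [0.4749, 0.1603, 0.0223]
tool_rot: [-0.116, 0.993, 0.0, 0.0]
contact_force: [-1.0, 0.1, 3.0]
finger_gap: -0.0001
```

>>> play_rows:
  moves:
    - [0,0,0,1,0,0,0]
    - [0,0,0,1,0,0,0]

```text
clock: 8.12
ee_pos: [0.4749, 0.1604, 0.0213]
tool_rot: [-0.116, 0.993, 0.0, 0.0]
contact_force: [-0.6, 0.2, 3.7]
finger_gap: -0.0001
```

Key 1 is springy: 3.0 N at 22.3 mm and 3.7 N at 21.3 mm, with first contact near 24.8 mm, so it is up. Next is key 2.

>>> play_rows:
  moves:
    - [0,0,0,-20,0,0,0]
    - [0,0,-28,-20,0,0,0]
    - [0,0,-56,-20,0,0,0]
    - [0,0,-56,-10,0,0,0]
    - [0,0,-56,-6,0,0,0]

```text
clock: 8.75
ee_pos: [0.487, 0.1057, 0.0261]
tool_rot: [-0.116, 0.993, -0.0, -0.001]
contact_force: [0.7, 0.3, 0.0]
finger_gap: -0.0
```

```bash
python3 - <<'E'
from h import *
go([*keys()[1],.0248])
im=manip.capture("wrist")
cv2.imwrite("pics/wrist7.png",cv2.resize(im[150:300,150:350],None,fx=4,fy=4,interpolation=cv2.INTER_CUBIC))
go([*keys()[1],.0248])
E
```

```text
clock 8.75 pos [0.487  0.1057 0.0261] F [0.72 0.26 0.  ] gap -4.969147597839614e-06
shift mm [-0.2 -0.1  1.3]
turn deg [-0.02 -0.1  -0.16] q [ 0.54   0.38  -0.517 -0.    -0.675 -1.878]
clock 8.8 pos [0.4869 0.1059 0.0258] F [-0.19  0.29 -0.89] gap 8.773039481852573e-05
shift mm [-0.3 -0.3  1. ]
turn deg [-0.03 -0.13 -0.12] q [ 0.54   0.381 -0.517 -0.    -0.675 -1.877]
```

View pics/wrist7.png

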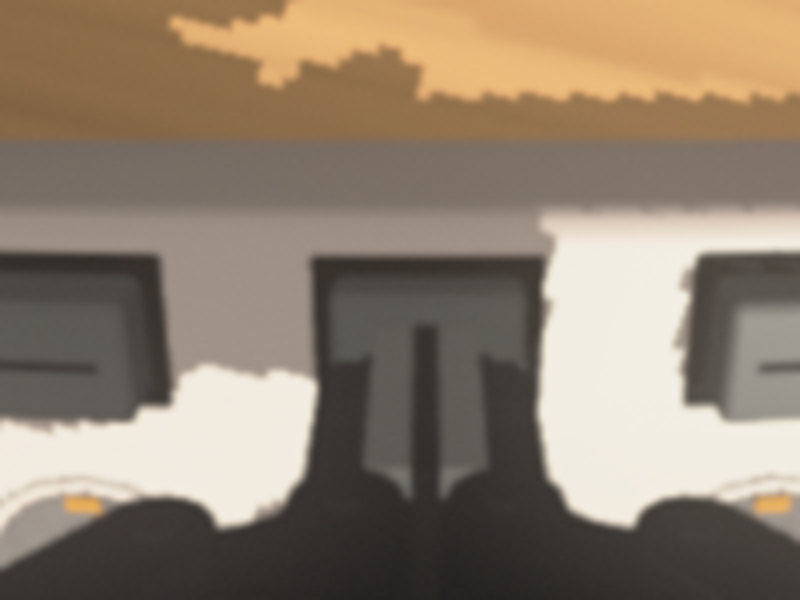

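The fingers are centred on key 2. Its neighbours show tall side walls and key 2 does not.

>>> play_rows:
  moves:
    - [0,0,0,2.5,0,0,0]
    - [0,0,0,2.5,0,0,0]
    - [0,0,0,2.5,0,0,0]

```text
clock: 9.18
ee_pos: [0.4878, 0.1062, 0.0248]
tool_rot: [-0.117, 0.993, 0.0, 0.0]
contact_force: [-0.1, -0.6, 0.5]
finger_gap: 0.0001
```

>>> play_rows:
  moves:
    - [0,0,0,1.5,0,0,0]
    - [0,0,0,1.5,0,0,0]
    - [0,0,0,1.5,0,0,0]

```text
clock: 9.55
ee_pos: [0.4877, 0.1058, 0.0232]
tool_rot: [-0.116, 0.993, 0.0, 0.0]
contact_force: [-0.2, 0.4, 0.7]
finger_gap: 0.0001
```

>>> play_rows:
  moves:
    - [0,0,0,1.5,0,0,0]
    - [0,0,0,1.5,0,0,0]
    - [0,0,0,1.5,0,0,0]

```text
clock: 9.93
ee_pos: [0.4877, 0.1058, 0.0217]
tool_rot: [-0.116, 0.993, -0.0, -0.0]
contact_force: [-0.6, 0.3, 0.5]
finger_gap: -0.0
```

>>> play_rows:
  moves:
    - [0,0,0,1,0,0,0]
    - [0,0,0,1,0,0,0]

```text
clock: 10.18
ee_pos: [0.4877, 0.1058, 0.0206]
tool_rot: [-0.116, 0.993, -0.0, -0.0]
contact_force: [-0.4, -0.1, 0.0]
finger_gap: -0.0001
```

>>> play_rows:
  moves:
    - [0,0,0,1,0,0,0]
    - [0,0,0,1,0,0,0]

```text
clock: 10.42
ee_pos: [0.4878, 0.1058, 0.0199]
tool_rot: [-0.116, 0.993, -0.0, 0.0]
contact_force: [-1.1, -0.2, 2.1]
finger_gap: -0.0001
```

>>> play_rows:
  moves:
    - [0,0,0,0.5,0,0,0]
    - [0,0,0,0.5,0,0,0]

```text
clock: 10.68
ee_pos: [0.4878, 0.1059, 0.0195]
tool_rot: [-0.116, 0.993, 0.0, 0.0]
contact_force: [-1.0, -1.0, 3.8]
finger_gap: -0.0002
```

Key 2 touched only at 20.2 mm and was stiff: 2.1 N, then 3.8 N after 0.4 mm. It is latched. On to key 3.

>>> play_rows:
  moves:
    - [0,0,0,-20,0,0,0]
    - [0,-0.5,-28,-20,0,0,0]
    - [0,-0.5,-56,-20,0,0,0]
    - [0,-0.5,-56,-10,0,0,0]
    - [0,-0.5,-56,-7,0,0,0]

```text
clock: 11.3
ee_pos: [0.5004, 0.0514, 0.0251]
tool_rot: [-0.116, 0.993, -0.0, -0.001]
contact_force: [-0.2, 0.5, 0.2]
finger_gap: 0.0002
```

>>> play_rows:
  moves:
    - [0,0,0,0,0,0,0]
    - [0,0,0,2.5,0,0,0]
    - [0,0,0,3.5,0,0,0]
    - [0,0,0,3.5,0,0,0]

```text
clock: 11.8
ee_pos: [0.5015, 0.0519, 0.023]
tool_rot: [-0.117, 0.993, 0.0, 0.0]
contact_force: [-0.4, 1.3, 3.6]
finger_gap: 0.0001
```

```bash
python3 - <<'E'
from h import *
go([*keys()[2],.0248])
im=manip.capture("wrist")
cv2.imwrite("pics/wrist8.png",cv2.resize(im[150:300,150:350],None,fx=4,fy=4,interpolation=cv2.INTER_CUBIC))
go([*keys()[2],.0248])
E
```

```text
clock 11.8 pos [0.5015 0.0519 0.023 ] F [-0.45  1.26  3.62] gap 0.00012501474795841114
shift mm [ 1.3 -0.4 -1.8]
turn deg [ 0.01  0.05 -0.1 ] q [ 0.426  0.392 -0.508 -0.    -0.67  -1.763]
clock 11.85 pos [0.5015 0.0518 0.023 ] F [-0.6   1.09  1.96] gap -4.812186391720171e-05
shift mm [ 1.3 -0.3 -1.8]
turn deg [ 0.01  0.06 -0.1 ] q [ 0.425  0.391 -0.508 -0.    -0.67  -1.762]
```

View pics/wrist8.png

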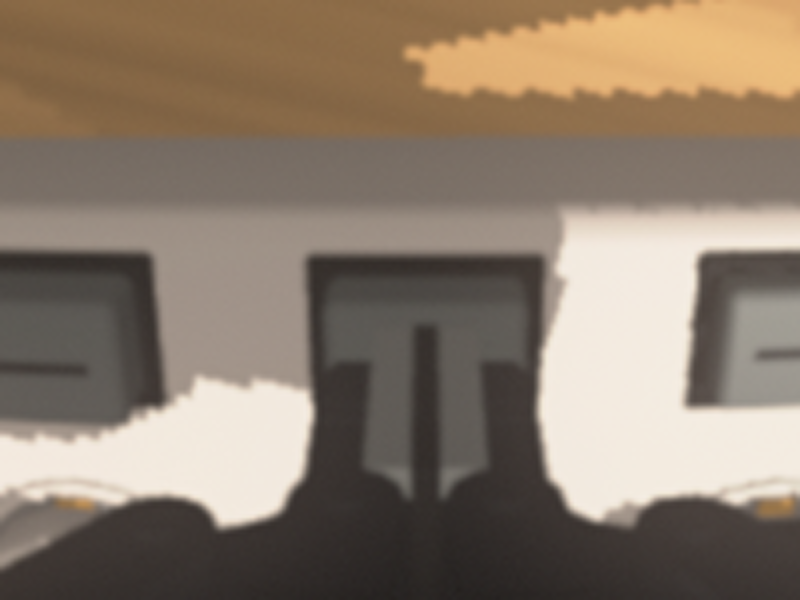

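Key 3 is touching at 23.0 mm with about 2 to 3 N, well above the latched height. One more millimetre should show the spring.

>>> play_rows:
  moves:
    - [0,0,0,1.5,0,0,0]
    - [0,0,0,1.5,0,0,0]

```text
clock: 12.1
ee_pos: [0.5016, 0.0517, 0.0214]
tool_rot: [-0.117, 0.993, 0.0, 0.001]
contact_force: [-0.3, 2.3, 3.7]
finger_gap: -0.0001
```

>>> play_rows:
  moves:
    - [0,0,0,-20,0,0,0]
    - [0,0.7,-28,-20,0,0,0]
    - [0,0.7,-56,-20,0,0,0]
    - [0,0.7,-56,-10,0,0,0]
    - [0,0.7,-56,-4.5,0,0,0]

```text
clock: 12.72
ee_pos: [0.5124, -0.0034, 0.0245]
tool_rot: [-0.116, 0.993, -0.0, -0.001]
contact_force: [-0.4, 0.9, -0.8]
finger_gap: 0.0002
```

>>> play_rows:
  moves:
    - [0,0,0,0,0,0,0]
    - [0,0,0,2,0,0,0]
    - [0,0,0,3.5,0,0,0]
    - [0,0,0,3.5,0,0,0]

```text
clock: 13.22
ee_pos: [0.5135, -0.0028, 0.0224]
tool_rot: [-0.117, 0.993, 0.0, 0.0]
contact_force: [-1.5, 2.2, 2.7]
finger_gap: 0.0002
```

```bash
python3 - <<'E'
from h import *
go([*keys()[3],.0248])
im=manip.capture("wrist")
cv2.imwrite("pics/wrist9.png",cv2.resize(im[150:300,150:350],None,fx=4,fy=4,interpolation=cv2.INTER_CUBIC))
go([*keys()[3],.0248])
E
```

```text
clock 13.225 pos [ 0.5135 -0.0028  0.0224] F [-1.52  2.15  2.74] gap 0.00022983334814337638
shift mm [ 0.2 -0.4 -2.4]
turn deg [ 0.01  0.02 -0.1 ] q [ 0.311  0.405 -0.486 -0.    -0.68  -1.648]
clock 13.275 pos [ 0.5136 -0.0029  0.0225] F [-0.95  1.38  3.54] gap -0.00023816529102859346
shift mm [ 0.2 -0.3 -2.3]
turn deg [ 0.01  0.03 -0.11] q [ 0.311  0.405 -0.485 -0.    -0.68  -1.648]
```

View pics/wrist9.png

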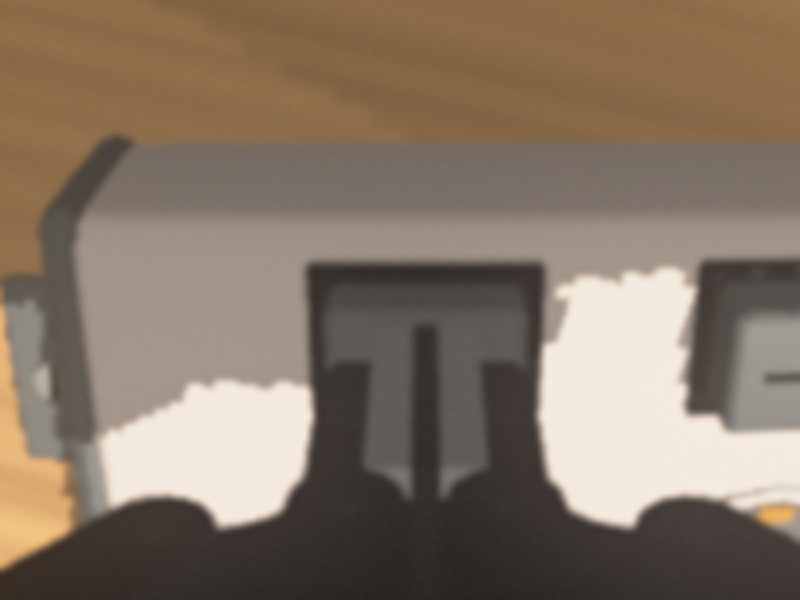

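>>> play_rows:
  moves:
    - [0,0,0,1,0,0,0]
    - [0,0,0,1,0,0,0]

```text
clock: 13.52
ee_pos: [0.5137, -0.003, 0.0214]
tool_rot: [-0.117, 0.993, 0.0, 0.0]
contact_force: [-1.9, 1.1, 3.8]
finger_gap: -0.0002
```

>>> play_rows:
  moves:
    - [0,0,0,-20,0,0,0]
    - [0,0,50,-20,0,0,0]
    - [0,0,112,-20,0,0,0]
    - [0,0,112,-12,0,0,0]
    - [0,0,112,-8,0,0,0]

```text
clock: 14.15
ee_pos: [0.487, 0.1056, 0.0284]
tool_rot: [-0.117, 0.993, -0.0, -0.001]
contact_force: [-0.9, -1.1, -0.4]
finger_gap: 0.0002
```

>>> play_rows:
  moves:
    - [0,0,0,0,0,0,0]

```text
clock: 14.28
ee_pos: [0.4872, 0.1045, 0.0285]
tool_rot: [-0.116, 0.993, -0.0, -0.001]
contact_force: [-0.9, 0.5, 0.4]
finger_gap: -0.0004
```

```bash
python3 - <<'E'
from h import *
im=manip.capture("wrist")
cv2.imwrite("pics/wrist10.png",cv2.resize(im[150:300,100:400],None,fx=2.6,fy=2.6,interpolation=cv2.INTER_CUBIC))
go([*keys()[1],.0202])
E
```

```text
clock 14.325 pos [0.4875 0.1045 0.0288] F [ 0.87  0.13 -0.76] gap -0.00023539172429984801
shift mm [-0.1  1.2  8.6]
turn deg [-0.02 -0.06 -0.24] q [ 0.538  0.376 -0.515  0.    -0.681 -1.877]
```

View pics/wrist10.png

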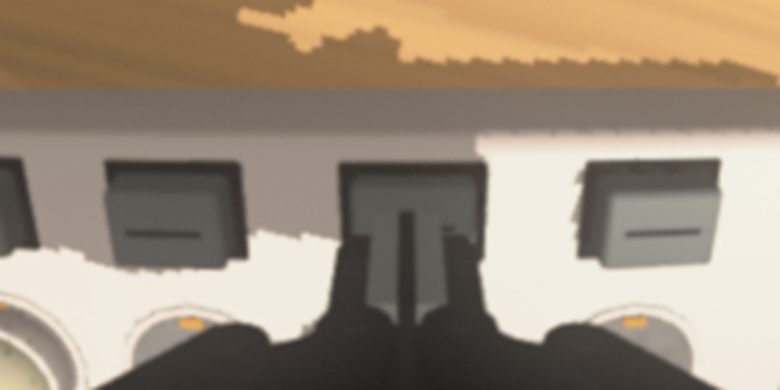

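Key 4 gave 2.7 to 3.5 N at 22.4 mm and 3.8 N at 21.4 mm, so it is springy and up. Keys 1, 3 and 4 are up and key 2 is latched. The finger is back over key 2, and the view shows it low while its neighbours stand proud. Now I'll press it right down.

>>> play_rows:
  moves:
    - [0,0,1,5,0,0,0]
    - [0,0,1,9,0,0,0]
    - [0,0,1,11,0,0,0]
    - [0,0,1,13,0,0,0]
    - [0,0,1,13,0,0,0]

```text
clock: 14.95
ee_pos: [0.4874, 0.1062, 0.0166]
tool_rot: [-0.117, 0.993, -0.0, -0.0]
contact_force: [-1.0, -2.2, 5.0]
finger_gap: -0.0001
```

>>> play_rows:
  moves:
    - [0,0,0,1,0,0,0]
    - [0,0,0,1,0,0,0]
    - [0,0,0,1,0,0,0]

```text
clock: 15.32
ee_pos: [0.4874, 0.1063, 0.016]
tool_rot: [-0.117, 0.993, -0.0, 0.0]
contact_force: [-1.7, -2.5, 9.1]
finger_gap: -0.0001
```

>>> play_rows:
  moves:
    - [0,0,0,1,0,0,0]
    - [0,0,0,1,0,0,0]

```text
clock: 15.58
ee_pos: [0.4874, 0.1063, 0.0153]
tool_rot: [-0.117, 0.993, -0.0, 0.0]
contact_force: [-1.6, -2.7, 9.2]
finger_gap: 0.0
```

>>> play_rows:
  moves:
    - [0,0,0,1,0,0,0]
    - [0,0,0,1,0,0,0]

```text
clock: 15.82
ee_pos: [0.4874, 0.1063, 0.0149]
tool_rot: [-0.117, 0.993, -0.0, 0.0]
contact_force: [-3.8, -3.0, 14.4]
finger_gap: 0.0003
```

The force rose to 14.4 N for 0.4 mm, so the key is firmly on its stop. I'll release it, lift and look.

>>> play_rows:
  moves:
    - [0,0,0,-5,0,0,0]
    - [0,0,0,-15,0,0,0]
    - [0,0,0,-40,0,0,0]
    - [0,0,0,-90,0,0,0]
    - [0,0,0,-90,0,0,0]

```text
clock: 16.45
ee_pos: [0.49, 0.1083, 0.1071]
tool_rot: [-0.117, 0.993, 0.002, 0.004]
contact_force: [-0.7, -0.3, -0.6]
finger_gap: 0.0001
```

```bash
python3 - <<'E'
from h import *
im=manip.capture("wrist")
cv2.imwrite("pics/wrist11.png",cv2.resize(im[90:290,56:456],None,fx=2,fy=2,interpolation=cv2.INTER_CUBIC))
im=manip.capture("side")
cv2.imwrite("pics/side11.png",cv2.resize(im[150:220,180:280],None,fx=8,fy=8,interpolation=cv2.INTER_CUBIC))
go([*keys()[1],.02])
E
```

```text
clock 16.55 pos [0.487  0.1069 0.1034] F [-0.69 -0.5  -0.67] gap -0.00022869564029927885
shift mm [ 0.1 -1.4 83.4]
turn deg [ 0.05  0.04 -0.15] q [ 5.420e-01  2.690e-01 -4.330e-01 -1.000e-03 -8.680e-01 -1.879e+00]
```

View pics/wrist11.png

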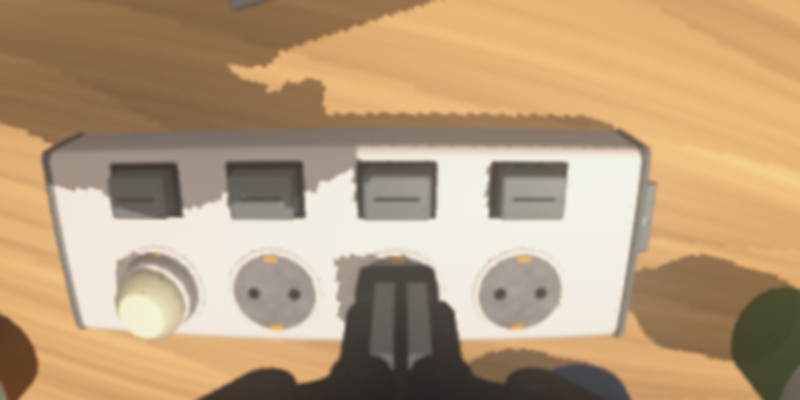

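View pics/side11.png

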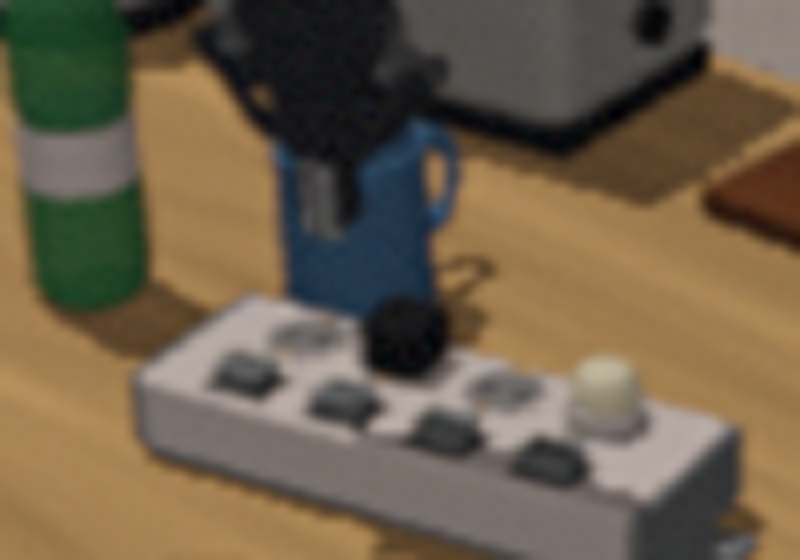

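All four keys now stand proud in the side view, at (248,372), (345,402), (447,430) and (550,460), and the wrist view agrees. The arm is clear, so I'll let it settle, check the top view once more and hand in.

>>> play_rows:
  moves:
    - [0,0,0,-60,0,0,0]
    - [0,0,0,-100,0,0,0]
    - [0,0,0,-100,0,0,0]
    - [0,0,0,-100,0,0,0]
    - [0,0,0,-100,0,0,0]

```text
clock: 17.18
ee_pos: [0.4862, 0.1063, 0.2011]
tool_rot: [-0.116, 0.993, -0.001, -0.002]
contact_force: [-0.0, -0.0, -0.5]
finger_gap: -0.0001
```

```bash
python3 - <<'E'
from h import *
a=cv2.imread("pics/top0.png");b=manip.capture("top");cv2.imwrite("pics/top12.png",b)
s=manip.read_state();print(s["clock"],s["ee_pos"],s["contact_force"],abs(s["dq"]).max())
b=manip.capture("side");cv2.imwrite("pics/side12.png",b)
E
```

```text
17.225 [0.48640491 0.10635148 0.20137533] [-0.1113625   0.35704062 -0.20308959] 0.010825625902591797
```

View pics/top12.png

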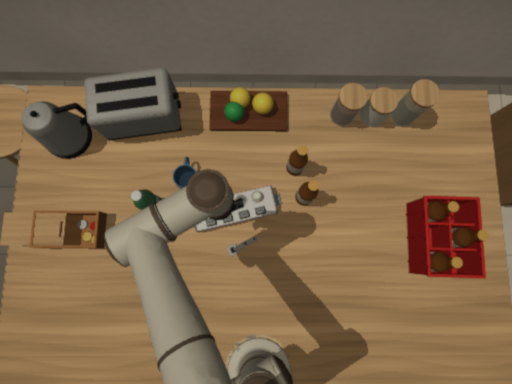

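View pics/side12.png

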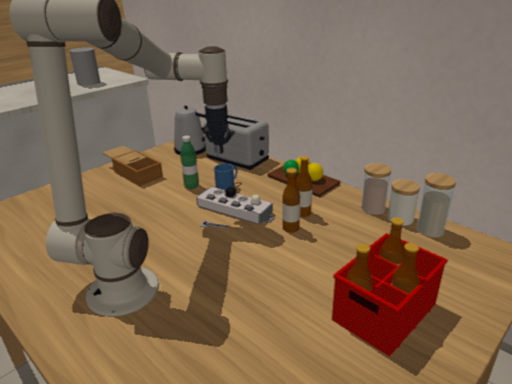

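Both views show the bottles, mug, opener, crate and box where they were, with the arm clear at z = 0.20 and at rest.

```bash
python3 -c "
from workcell import manip
print(manip.job_done())"
```

```text
the job is handed in; nothing more can be done
None
```

The outlet left on was the second from the left. I pressed its key right down and released it, and all four keys now stand up. The job is handed in at about 17 s on the clock.

- **Taps, left to right:** Keys 1, 3 and 4 gave way springily, about 3.7 N at 3.5 mm down, so they were up. Key 2 met the finger about 4.5 mm lower and was stiff, so it was latched.
- **Press:** Key 2 went to its stop, where the force rose to 14.4 N, and I then let go.
- **Last checks:** The wrist and side pictures show all four keys up. The top and side pictures show the bottles, opener and mug where they were, by eye. The arm was at rest, touching nothing, with a force reading near zero. I did not tap key 2 again after releasing it.
- **What disagreed:** The real fingertips met the keys about 31 mm lower in reported TCP height than the interface text implies. I set the tap depths by force and pictures instead. My position estimates from the top and wrist cameras agreed to about 1–2 mm, and the side camera was several mm off.

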